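# Close the sample tub and engage the shaker's speed lever

### The arm

A 6-joint arm with a two-finger parallel gripper is mounted at the origin on the work surface. World frame = base frame: x ahead of the robot, y to its left, z up, the work surface at z = 0. Lengths are in m, angles in rad, forces in N, time in s.
With the tool pointing down it reaches from about 0.35 to 0.85 m from the base axis. Payload 8.1 kg.
Tool frame: the origin (TCP) lies on the centre line of the jaws, within the pads' length; the fingertips stand 17 mm ahead of it and the grasp point (between the pads) lies 2 mm behind it; z points along the fingers, y is the line along which they close (so a half turn about z gives the same grasp; the last joint's range is limited). The gripper opens to 93 mm and grips with 3 to 60 N. Pads are 15 mm wide; open, the fingers measure 128 mm over their backs; the gripper's body (75 mm by 188 mm) begins 65 mm behind the grasp point.
Start: joints at [-1.306, 0.13, 1.488, -0, 1.523, -0.085], TCP at [0.206, -0.564, 0.197] pointing down, gripper open.
Joint ranges: [-2.96, 2.96], [-0.89, 2.26], [0.02, 2.5], [-1.34, 4.48], [0, 2.73], [-2.66, 2.66]. Speed limits (rad/s): [2.39, 2.39, 2.79, 3.14, 3.14, 3.14].

### API

Orientations are given as a rotation vector (axis times angle).
In Python, from plant import telemetry, viewer, order gives the robot as it stands.
- The arm moves only by the tool send_rows, never from a script. Its argument "plan" is a list that holds one entry, the list of rows, each a list of 5 numbers: the closure, from -1 (fully open) to 1 (shut), then the shift along the world's x, y, z normalised to -1 to 1, where 1 is 0.2 m, then the turn about the world's z normalised to -1 to 1, where 1 is 60 degrees. A call has 1 to 20 rows; each row is the pose to reach, as a shift and turn from the pose commanded when the call began; what a row does not reach only later rows make up. A row lasts 1/12 s, in which the tool goes at most 41.7 mm and 7.16 degrees, less where a joint would pass 70% of its speed; a pose out of reach is approached as far as the arm can. A call with a number of a shift or a turn outside -1 to 1 is refused whole. A call with a gripper value outside its range is refused whole. The fingers move at their own pace and stop on an object; "force" is the grip in N (left out, the last holds). Time passes only in rows, so rows that repeat a pose let the fingers close. It gives the time, the measured TCP pose, the force, the opening and the grip force at its end, in the units of the state.
- telemetry.read_state(): the state, without advancing time (a new reading comes with each control period).
- viewer.read_camera(name): name is "side" or "top"; returns (picture, depth): 400x640x3 uint8, blue, green, red; 400x640 float32, m along the optical axis (not along the pixel's ray), 0 where there is no reading.
- viewer.calibration(name): a dict with "camera_matrix" (3x3 intrinsics, pixels), "dist_coeffs" ([k1, k2, p1, p2, k3] as OpenCV has them; the pictures are not rectified), "extrinsics" (4x4, takes a point from camera to world coordinates). Camera axes: x right, y up, looking along -z (the intrinsics and any distortion apply to the point x, -y, -z); pixel columns grow to the right and rows downward; lengths in m; the calibration is good to about 2 mm. A picture is of the moment at which its call begins. calibration takes no time and is no camera call.
- order.close_job(): hands the job in; it is judged then, once.
The state is a dict: "t": time; "q": joint angles; "dq": joint speeds; "joint_torque": joint torques, N m; "tool_pos": TCP position; "orientation": TCP orientation; "force": force on the tool from outside, world axes, zero at the start; "wrist_torque": the same for the moment, N m; "opening": finger opening in m; "gripper_force": force on a finger pad.
Only numpy, scipy, OpenCV 4.12 (cv2) and the standard library are available. Lean on these libraries where they do the work, as an engineer would, in place of code of your own. Each camera call takes 0.05 s, during which the arm holds its last target. There are 200 camera calls.

### The job

Set the loose lid on the sample tub that stands in the shaker, without dropping it from a height, and press it down until it sits level and fully home on the rim. Then set the shaker's speed: lift its lever over the gate teeth, swing it to the notch marked by the square block and let it drop right down into that notch. Leave the carton, beaker and bottle where they stand.

Things in the scene. Friction and masses are not known exactly. Their poses are not given: they have to be found in the camera images.
- lid: Loose white plastic lid lying right way up on the bench left or right of the shaker. Disc 108 mm across, 6 thick; below it a plug 73 across, 12 deep, foot tapered to 64; above it an upright round knob 22 across, 28 tall. Origin: centre of the plug's underside, z up (disc at 12 to 18 mm, knob at 18 to 46 mm). 60 to 125 g.
- lid_seat (a point): Centre of the underside of the lid's disc, 12 mm above the lid's origin: the face that must come down on the tub's rim.
- tub_rim (a point): Centre of the tub's round mouth in the plane of its rim, 152 mm above the bench, z up.
- tub: White round sample tub, fixed upright in its holder on the right-hand part (-y) of the shaker's deck. 100 mm across outside, wall 5, 57 deep inside, open on top. Origin: centre of its underside, 62 mm below the rim.
- pad0: One of four black rubber seal pads inside the tub's mouth (80 mm free between facing pads). They stand 6 mm proud of the rim, so a lid just laid on stays 6 mm too high. Each slides down stiffly (3.2 N, 13 N for all) and stays down. Press over the lid's middle with 16 to 22 N; at the edge it tilts. Home, the disc rests on the rim. Origin: centre of the tub's underside, lowered as the pad is.
- shaker: Fixed blue laboratory shaker, 260 mm (its x) by 380 mm (its y), top deck 80 mm above the bench. Origin: centre of its underside; its front, -x, faces roughly to the robot. In its frame the tub's axis is at (0, -115) mm, the lever's pivot at (70, 85) mm.
- lever_pivot (a point): Point on the lever's vertical pivot axis at the deck's height, 80 mm above the bench. The pivot shaft stands 75 mm above the deck.
- lever_knob (a point): Centre of the top face of the lever's knob: black, upright, round, 22 mm across and 48 tall, on the end of a dark steel arm (12 mm thick), 145 mm from the pivot axis. Grip its upper 35 mm from above; it may turn between the fingers. With the lever down this point is 159 mm above the bench.
- lever_swing (a joint): Angle of the lever about its pivot, rad, positive anticlockwise seen from above. At 0 the arm points from the pivot along the shaker's -x (to the robot); positive angles lean to the tub's side (the shaker's -y). Range -0.70 to 0.72. It turns easily once lifted. It starts down in the wide neutral gap, -0.66 to -0.34.
- gate: Four fixed steel teeth on the deck, 16 mm wide and high, on an arc 95 mm from the pivot. Between them are three notches, at lever_swing 0, 0.32 and 0.64; left of them is the neutral gap (below -0.29). The teeth have round tops: a lever let go near a notch slides down into it, with 0.03 rad of play either way. The origin is the shaker's origin.
- lever_lift (a joint): Height of the lever on its pivot shaft, m: 0 fully down in a notch or in the neutral gap, 0.032 at most. Lift it by the knob at least 0.018 to clear the teeth (0.022 to 0.028 is good); a spring and its weight push it down with 3 to 5 N.
- lever_pointer (a point): Point on the lever arm's centre line, 130 mm from the pivot axis; it moves up and down with the lever. In a notch it lies over that notch's marker, seen from above.
- mark_square: Square block, 20 by 20 mm, 14 tall, dark steel, fixed on the deck just outside the teeth, 130 mm from the pivot axis, in line with the notch to be used. The other two notches have only flat round dots (10 mm across) there. Which notch has the block varies. Origin: centre of its underside.
- carton: White carton with a band round it, 65 by 65 by 160 mm, standing on the bench beside the shaker, on the side where the lid is not. Origin: centre of its underside.
- beaker: Empty glass beaker, 70 mm across, 85 tall, on the bench beside the shaker, behind the lid or the carton. Origin: centre of its underside.
- wash_bottle: White bottle with a blue cap, 64 mm across, 150 tall, on the bench beside the shaker, behind the lid or the carton. Origin: centre of its underside.
There are look-alikes about, which are no part of the job. What is shaped like the lid but black or turquoise is not meant.

How it is judged:
On the way, in this order (a step that is already met when the one before it is completed fails the run):
1. the lid is pressed home: its disc within 2 mm of the tub's rim, centred within 6 mm and level within 2 degrees (z of lid_seat in the frame of tub_rim below 0.002 m and horizontal distance between lid_seat and tub_rim below 0.006 m and angle between lid's own z axis and vertical below 0.035 rad), for 0.2 s.
2. then the lever is down in the notch with the square block (horizontal distance between lever_pointer and mark_square below 0.01 m and value of joint lever_lift below 0.003 m), for 0.2 s.
At the end, for the whole second after the job is handed in: The lid sits on the tub's rim (disc within 2 mm of it, within 6 mm of its centre, tilted less than 2 degrees) and the lever stands down (lift below 3 mm) in the notch with the square block (its pointer within 10 mm of the block's centre), both at rest (all of step 1 and all of step 2 and linear speed of lid below 0.02 m/s and velocity of joint lever_swing between -0.05 and 0.05 rad/s); the robot touches nothing.
It fails at once if the carton is shifted by more than 30 mm or knocked over (distance of carton from where it was at the start of the episode above 0.03 m or angle between carton's own z axis and vertical above 0.4 rad).
It fails at once if the beaker is shifted by more than 30 mm or knocked over (distance of beaker from where it was at the start of the episode above 0.03 m or angle between beaker's own z axis and vertical above 0.4 rad).
It fails at once if the wash bottle is shifted by more than 30 mm or knocked over (distance of wash_bottle from where it was at the start of the episode above 0.03 m or angle between wash_bottle's own z axis and vertical above 0.4 rad).
It fails at once if the lid is dropped onto the tub from a height (it falls faster than 0.7 m/s close above the rim) (linear speed of lid above 0.7 m/s and horizontal distance between lid_seat and tub_rim below 0.06 m and z of lid_seat in the frame of tub_rim below 0.03 m).
It fails at once if the lever leaves the neutral gap before the lid is on the tub and pressed down (value of joint lever_swing above -0.16 rad and not (z of lid_seat in the frame of tub_rim below 0.004 m and horizontal distance between lid_seat and tub_rim below 0.01 m)).
It also fails if it takes over 54 s, if anything falls off the work surface, if the arm or the gripper's body presses on something with over 40 N, if the wrist force passes 120 N, or if a joint passes its speed limit or range.

## Working session

There is one attempt and no reset: what is moved stays moved. The work goes in short steps, Python scripts to look and compute and a tool call to move; the robot and the scene stay as the last step left them, time stands still between calls to the robot, and variables do not carry over. Pictures are saved under pics/ and viewed, at most 10 in all, crops included, and the job is handed in when it is done.

Besides the shell and the picture viewer there is one more tool, called after "Emit:" as name([rows], argument=value, ...), one row to a line, values as JSON. send_rows: Moves the arm, as the interface text tells. Scaled input: -1 to 1 covers 0.2 m each way for a shift and 60 degrees each way for a turn. Its arguments: {"type":"object","properties":{"plan":{"type":"array"},"force":{"type":"number"}},"required":["plan"]}

```bash
mkdir -p pics
cat > h.py <<'E'
import numpy as np, cv2
from plant import telemetry, viewer, order
def shot(n):
    im,d=viewer.read_camera(n); im=np.array(im); d=np.array(d); return im,d
def rays(n,px):
    c=viewer.calibration(n); K=np.array(c["camera_matrix"]);D=np.array(c["dist_coeffs"]);T=np.array(c["extrinsics"])
    p=cv2.undistortPoints(np.array(px,float).reshape(-1,1,2),K,D).reshape(-1,2)
    r=np.c_[p[:,0],-p[:,1],-np.ones(len(p))]
    return T[:3,3], r@T[:3,:3].T
def plane(n,px,z):
    o,r=rays(n,px); return o+r*((z-o[2])/r[:,2])[:,None]
def bydepth(n,px,dep):
    o,r=rays(n,px); return o+r*np.array(dep,float).reshape(-1,1)
E
python3 - <<'E'
from h import *
for n in("top","side"):
    im,d=shot(n); cv2.imwrite(f"pics/{n}0.png",im); np.savez(f"{n}0.npz",im=im,d=d)
    print(n,np.round(np.array(viewer.calibration(n)["extrinsics"]),3).tolist())
s=telemetry.read_state();print(s["t"],s["tool_pos"],s["orientation"],s["opening"])
E
```

```text
top [[0.002, 0.996, -0.092, 0.38], [-1.0, 0.002, -0.008, -0.067], [-0.008, 0.092, 0.996, 1.098], [0.0, 0.0, 0.0, 1.0]]
side [[-0.675, 0.368, -0.64, -0.402], [-0.738, -0.308, 0.601, 0.755], [0.024, 0.877, 0.479, 0.814], [0.0, 0.0, 0.0, 1.0]]
0.1 [ 0.2054941  -0.56313897  0.19601901] [-3.09207944e+00 -5.46312370e-01  2.46807552e-04] 0.0932847764219656
```

View pics/top0.png

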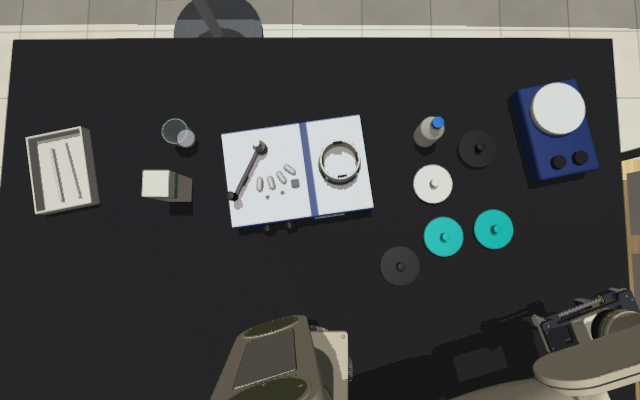

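View pics/side0.png

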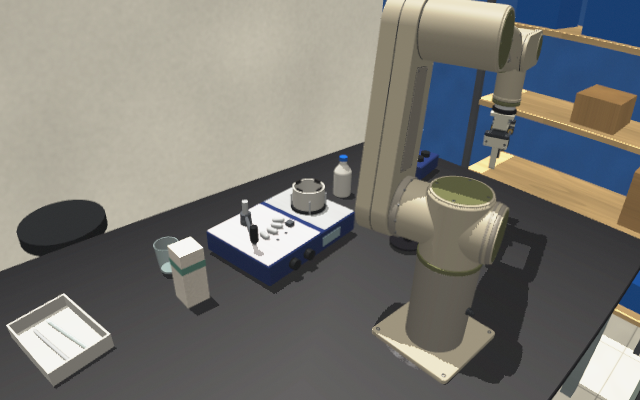

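Top view: white lid at (433,184). Things it could be confused with: black discs at (477,149) and (400,266), turquoise discs at (444,237) and (493,229), and the white balance pan at (558,108). By the description I choose (433,184). Tub at (340,162), lever knob (232,196), pivot (260,147), square block (295,184).

Run:
```python
from h import *
z=np.load("top0.npz");im,d=z["im"],z["d"]
a=cv2.resize(im[110:240,215:385],None,fx=4,fy=4,interpolation=2)[:, :]
b=cv2.resize(im[155:215,405:465],None,fx=2,fy=2,interpolation=2)
a[:120,-120:]=b
cv2.imwrite("pics/crop1.png",a)
hsv=cv2.cvtColor(im,cv2.COLOR_BGR2HSV)
# lid
m=((hsv[...,1]<60)&(hsv[...,2]>110)).astype(np.uint8)
n,l,s,c=cv2.connectedComponentsWithStats(m)
i=l[190,425]; print("lid comp",i,s[i],c[i])
cn=max(cv2.findContours((l==i).astype(np.uint8),0,2)[0],key=cv2.contourArea)
e=cv2.fitEllipse(cv2.convexHull(cn));print(e, plane("top",[e[0]],0.018))
pts=plane("top",cn.reshape(-1,2),0.018);print("diam",np.ptp(pts,0))
# depth-based heights: world cloud
v,u=np.mgrid[0:400,0:640]; P=bydepth("top",np.c_[u.ravel(),v.ravel()],d.ravel()).reshape(400,640,3)
np.save("P.npy",P)
def cl(u0,u1,v0,v1,z0,z1,nm):
    q=P[v0:v1,u0:u1].reshape(-1,3);q=q[(q[:,2]>z0)&(q[:,2]<z1)]
    print(nm,len(q),q.mean(0).round(4) if len(q) else"", ((q.min(0)+q.max(0))/2).round(4) if len(q) else "", np.ptp(q,axis=0).round(3) if len(q) else "")
cl(405,465,155,215,.008,.03,"liddisc");cl(405,465,155,215,.036,.06,"lidknob")
cl(310,370,130,195,.140,.165,"tub");cl(222,245,180,210,.145,.17,"leverknob");cl(250,272,135,160,.145,.17,"pivot")
cl(287,303,176,192,.088,.1,"square")
cl(410,450,110,150,.05,.2,"bottle");cl(135,200,160,210,.145,.18,"carton");cl(155,200,115,155,.03,.2,"beaker")
# shaker deck
q=P[105:240,215:380].reshape(-1,3);q=q[(q[:,2]>.07)&(q[:,2]<.087)][:,:2].astype(np.float32)
print(len(q),cv2.minAreaRect(q))
```

```text
lid comp 24 [ 413  164   40   40 1204] [432.46511628 183.37790698]
((432.46484375, 183.4171905517578), (38.645179748535156, 39.465641021728516), 121.51087188720703) [[ 0.51414713 -0.34727417  0.018     ]]
diam [0.10985783 0.10944634 0.        ]
liddisc 1134 [ 0.5143 -0.3496  0.0172] [ 0.5273 -0.3675  0.0197] [0.136 0.144 0.019]
lidknob 56 [ 0.513  -0.3477  0.044 ] [ 0.5134 -0.3485  0.0427] [0.02  0.021 0.012]
tub 355 [ 0.5571 -0.0846  0.1514] [ 0.5573 -0.0849  0.1506] [0.098 0.096 0.02 ]
leverknob 68 [0.4659 0.1822 0.1569] [0.4656 0.1822 0.1544] [0.019 0.02  0.015]
pivot 46 [0.5973 0.1227 0.1541] [0.5973 0.1234 0.1521] [0.016 0.017 0.012]
square 61 [0.5061 0.0306 0.0936] [0.5055 0.0302 0.0944] [0.021 0.021 0.008]
bottle 572 [ 0.6443 -0.3231  0.1076] [ 0.6505 -0.3306  0.1018] [0.06  0.063 0.103]
carton 746 [0.4969 0.3644 0.1589] [0.4971 0.3663 0.1549] [0.065 0.065 0.019]
beaker 502 [0.6494 0.3611 0.0628] [0.6477 0.3571 0.0591] [0.069 0.071 0.058]
11346 ((0.5414806604385376, 0.02882760763168335), (0.2611333727836609, 0.38077831268310547), 8.2312650680542)
```

View pics/crop1.png

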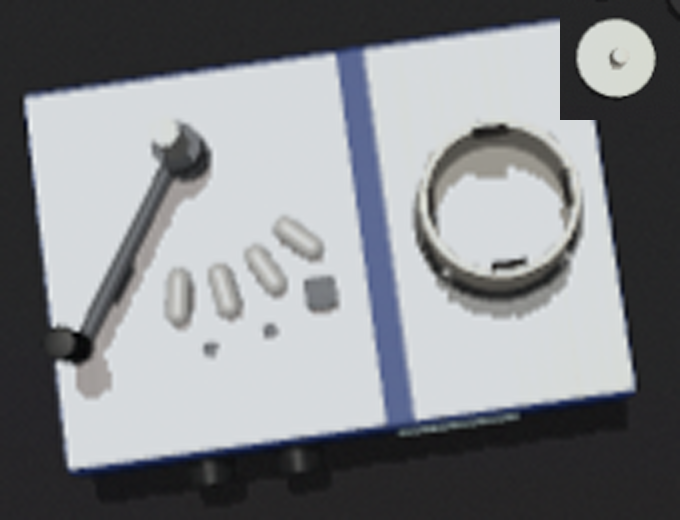

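The crop confirms a white disc with its knob, and the square block sits at the rightmost notch (swing ≈ 0.64). Measured positions: lid (0.5135, -0.3475), tub (0.557, -0.085), pivot (0.598, 0.123), lever knob (0.466, 0.182). Moving towards the lid.

Emit:
send_rows([
  [[-1,1,0.75,0,-0.333],[-1,1,0.75,0,-0.333],[-1,1,0.75,0,-0.333],[-1,1,0.75,0,-0.333],[-1,1,0.75,0,-0.333],[-1,1,0.75,0,-0.333],[-1,1,0.75,0,-0.333],[-1,1,0.75,0,-0.333]],
], force=40)

```text
t: 0.77
tool_pos: [0.4073, -0.4117, 0.1964]
orientation: [-3.141, -0.008, 0.001]
force: [0.0, -0.6, -0.1]
opening: 0.0927
gripper_force: 0.0
```

Emit:
send_rows([
  [[-1,0.531,0.321,-0.3,0],[-1,0.531,0.321,-0.3,0],[-1,0.531,0.321,-0.3,0],[-1,0.531,0.321,-0.3,0],[-1,0.531,0.321,-0.3,0],[-1,0.531,0.321,-0.5,0],[-1,0.531,0.321,-0.6,0],[-1,0.531,0.321,-0.7,0],[-1,0.531,0.321,-0.785,0],[-1,0.531,0.321,-0.785,0],[-1,0.531,0.321,-0.785,0]],
])

```text
t: 1.68
tool_pos: [0.5099, -0.3506, 0.0397]
orientation: [-3.141, 0.001, 0.003]
force: [0.4, -0.3, 0.7]
opening: 0.0928
gripper_force: 0.0
```

Run:
```python
from h import *
s=telemetry.read_state();print(s["t"],s["tool_pos"],s["force"])
im,d=shot("top");im2,_=shot("side")
cv2.imwrite("pics/c2.png",np.hstack([cv2.resize(im[130:250,370:490],(400,400)),cv2.resize(im2[180:260,330:430],(400,400))]))
```

```text
1.6833 [ 0.50994477 -0.35061537  0.03965116] [ 0.35030393 -0.25395009  0.69949304]
```

View pics/c2.png

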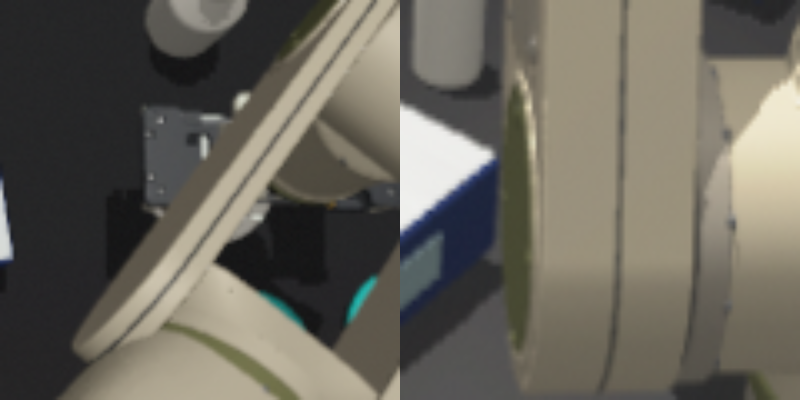

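The arm hides the lid in both views here; nothing looks touched. I'll correct by a few mm and grip.

Emit:
send_rows([
  [[-1,0.015,0.013,0,0],[-1,0.015,0.013,0,0],[1,0.015,0.013,0,0],[1,0.015,0.013,0,0],[1,0.015,0.013,0,0],[1,0.015,0.013,0,0],[1,0.015,0.013,0,0],[1,0.015,0.013,0,0],[1,0.015,0.013,0,0],[1,0.015,0.013,0,0],[1,0.015,0.013,0,0],[1,0.015,0.013,0,0]],
], force=40)

```text
t: 2.78
tool_pos: [0.5148, -0.3468, 0.0399]
orientation: [-3.142, -0.002, 0.0]
force: [-0.5, 0.4, -0.2]
opening: 0.031
gripper_force: 0.0
```

Emit:
send_rows([
  [[1,0,0,0,0],[1,0,0,0,0],[1,0,0,0,0],[1,0,0,0,0],[1,0,0,0,0],[1,0,0,0.1,0],[1,0,0,0.25,0],[1,0,0,0.4,0],[1,0,0,0.6,0],[1,0,0,0.8,0],[1,0,0,1,0],[1,0,0,1,0],[1,0,0,1,0]],
])

```text
t: 3.87
tool_pos: [0.5166, -0.3482, 0.2444]
orientation: [3.137, 0.002, 0.009]
force: [0.2, -0.1, -0.8]
opening: 0.0007
gripper_force: 0.0
```

The fingers shut to 0.7 mm, so the lid was not held. Looking again.

Run:
```python
from h import *
s=telemetry.read_state();print(s["t"],s["tool_pos"],s["opening"])
im,d=shot("top");im2,_=shot("side")
cv2.imwrite("pics/c3.png",np.hstack([cv2.resize(im[130:250,370:490],(400,400)),cv2.resize(im2,(640,400))[:,240:640]]))
```

```text
3.8667 [ 0.51657438 -0.34822183  0.24438513] 0.0007394303807962493
```

View pics/c3.png

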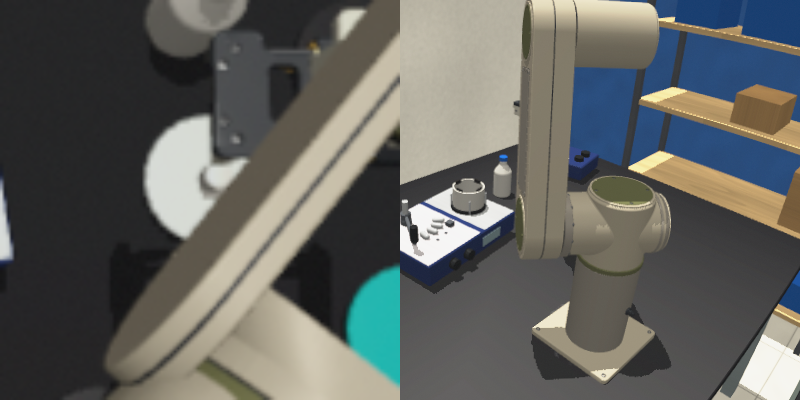

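The lid still lies in the same place (disc left edge at px 413, knob near 434,184). I'll go down again, close and read the grip before lifting.

Emit:
send_rows([
  [[-0.3,0,0,0,0],[-0.3,0,0,0,0],[-0.3,0,0,0,0],[-0.3,0,0,0,0],[-0.3,0,0,-0.2,0],[-0.3,0,0,-0.4,0],[-0.3,0,0,-0.5,0],[-0.3,0,0,-0.5,0],[-0.3,0,0,-0.5,0]],
])

```text
t: 4.72
tool_pos: [0.5138, -0.3461, 0.1385]
orientation: [-3.139, -0.002, 0.004]
force: [-0.3, -0.1, 1.1]
opening: 0.0562
gripper_force: 0.0
```

Run:
```python
from h import *
s=telemetry.read_state();print(s["t"],s["tool_pos"],s["orientation"],s["opening"])
im,d=shot("top")
v,u=np.mgrid[0:400,0:640]; P=bydepth("top",np.c_[u.ravel(),v.ravel()],d.ravel()).reshape(400,640,3)
print(d[130:250,370:490].min())
q=P[130:260,370:520].reshape(-1,3)
for a,b in((.05,.1),(.1,.16),(.16,.2),(.2,.24),(.24,.3)):
    r=q[(q[:,2]>a)&(q[:,2]<b)&(abs(q[:,0]-.515)<.09)]
    if len(r):print(a,b,len(r),r.min(0).round(3),r.max(0).round(3))
c=viewer.calibration("top");T=np.linalg.inv(np.array(c["extrinsics"]))
for p in ([.5152,-.3472,.14],[.5152,-.3472,.21],[.5135,-.3475,.046]):
    x=T[:3,:3]@p+T[:3,3];print(cv2.projectPoints(np.array([[x[0],-x[1],-x[2]]]),np.zeros(3),np.zeros(3),np.array(c["camera_matrix"]),np.array(c["dist_coeffs"]))[0].ravel())
m=im[120:260,360:520].copy();cv2.imwrite("pics/c4.png",cv2.resize(m,(640,560)))
```

```text
4.7167 [ 0.5138397  -0.34611397  0.13853288] [-3.13935803e+00 -1.55417821e-03  4.36799113e-03] 0.05619857791299425
0.0
0.05 0.1 74 [ 0.439 -0.175  0.071] [ 0.513 -0.166  0.085]
0.16 0.2 2 [ 0.504 -0.386  0.166] [ 0.504 -0.383  0.167]
0.24 0.3 947 [ 0.478 -0.441  0.247] [ 0.548 -0.253  0.297]
[445.00114194 176.97891853]
[453.74632286 172.75914865]
[435.18550765 182.3936127 ]
```

View pics/c4.png

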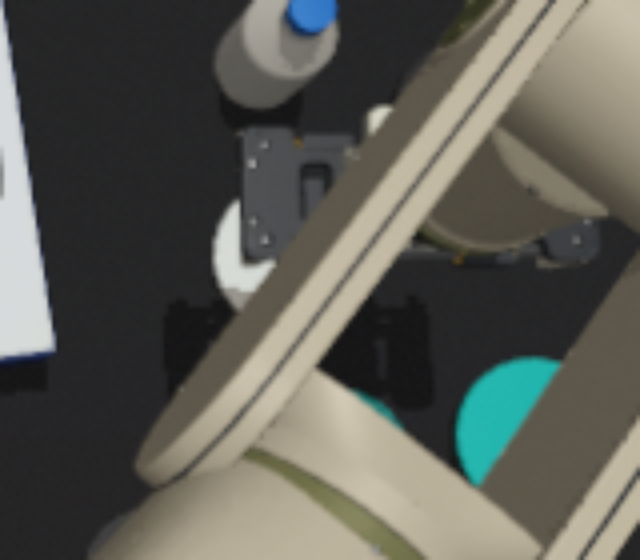

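The gripper's body is centred on the lid to about 1 mm, so the lid may have slipped out when I lifted too soon. I'll close again and check before lifting.

Emit:
send_rows([
  [[-0.3,0,0,-0.2,0],[-0.3,0,0,-0.35,0],[-0.3,0,0,-0.45,0],[-0.3,0,0,-0.505,0],[-0.3,0,0,-0.505,0],[1,0,0,-0.505,0],[1,0,0,-0.505,0],[1,0,0,-0.505,0],[1,0,0,-0.505,0],[1,0,0,-0.505,0],[1,0,0,-0.505,0],[1,0,0,-0.505,0],[1,0,0,-0.505,0]],
], force=40)

```text
t: 5.85
tool_pos: [0.5148, -0.3469, 0.039]
orientation: [3.142, 0.002, -0.0]
force: [0.7, -0.7, 0.6]
opening: 0.0117
gripper_force: 0.0
```

Still free closing (11.7 mm, no force). I'll check the tool geometry in the saved start pictures before going on.

Run:
```python
from h import *
z=np.load("side0.npz");d=z["d"];v,u=np.mgrid[0:400,0:640]
P=bydepth("side",np.c_[u.ravel(),v.ravel()],d.ravel()).reshape(400,640,3)
print("side depth max",d.max(),(d>0).mean())
for r in range(120,176,4):
    row=P[r,465:530];k=(np.linalg.norm(row[:,:2]-[.2055,-.563],axis=1)<.12)&(d[r,465:530]>0)
    if k.any():print(r,np.where(k)[0].min()+465,np.where(k)[0].max()+465,row[k].min(0).round(3),row[k].max(0).round(3))
s=telemetry.read_state();print(s["tool_pos"],s["opening"])
im,_=shot("top");cv2.imwrite("pics/now.png",im);cv2.imwrite("pics/c5.png",np.hstack([cv2.resize(z["im"][100:190,450:540],(400,400)),cv2.resize(im[140:230,390:480],(400,400))]))
```

```text
side depth max 3.6533744 0.99576953125
120 493 515 [ 0.171 -0.655  0.333] [ 0.26  -0.518  0.376]
124 491 514 [ 0.171 -0.64   0.324] [ 0.257 -0.518  0.364]
128 491 513 [ 0.171 -0.635  0.313] [ 0.251 -0.514  0.35 ]
132 485 512 [ 0.165 -0.625  0.309] [ 0.204 -0.46   0.346]
136 484 509 [ 0.141 -0.497  0.331] [ 0.204 -0.463  0.346]
140 484 509 [ 0.142 -0.533  0.316] [ 0.206 -0.469  0.333]
144 483 508 [ 0.142 -0.533  0.302] [ 0.208 -0.473  0.319]
148 492 506 [ 0.144 -0.508  0.288] [ 0.19  -0.486  0.306]
152 491 500 [ 0.173 -0.614  0.235] [ 0.219 -0.499  0.28 ]
156 490 499 [ 0.173 -0.613  0.221] [ 0.218 -0.499  0.266]
160 489 495 [ 0.176 -0.51   0.246] [ 0.193 -0.505  0.251]
164 489 494 [ 0.178 -0.513  0.231] [ 0.19  -0.504  0.237]
168 490 493 [ 0.176 -0.519  0.215] [ 0.191 -0.508  0.224]
[ 0.5148144  -0.34685288  0.03898406] 0.011739651525936656
```

View pics/c5.png

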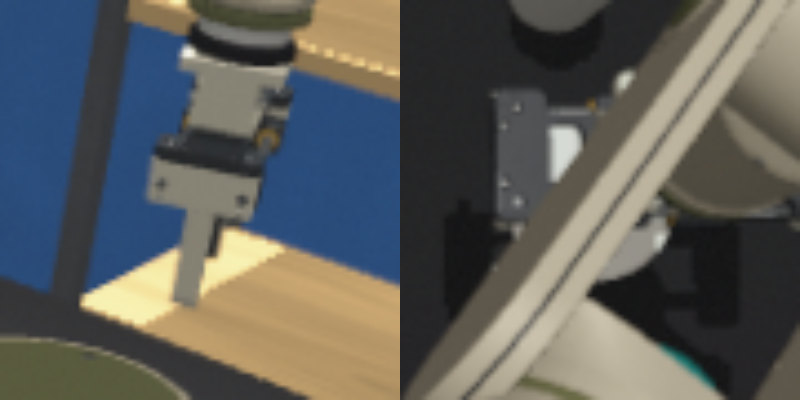

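Run:
```python
from h import *
z=np.load("side0.npz");d=z["d"]
f=lambda a:[p.round(3).tolist() for p in bydepth("side",a,[d[y,x] for x,y in a])]
print("table",f([(100,270),(250,330),(300,320),(560,300),(470,185),(480,190),(600,250)]))
print("deck,carton,knob,tub",f([(230,230),(330,215),(185,245),(254,228),(309,207),(293,187),(343,160)]))
c=viewer.calibration("side");T=np.linalg.inv(np.array(c["extrinsics"]))
for p in ([.1865,-.511,.179],[.1865,-.511,.2135],[.557,-.134,.152]):
    x=T[:3,:3]@p+T[:3,3];print(p,cv2.projectPoints(np.array([[x[0],-x[1],-x[2]]]),np.zeros(3),np.zeros(3),np.array(c["camera_matrix"]),np.array(c["dist_coeffs"]))[0].ravel())
```

```text
table [[0.764, 0.52, -0.001], [0.301, 0.32, -0.002], [0.249, 0.207, -0.001], [-0.171, -0.359, 0.001], [-0.001, -0.031, 0.394], [-0.025, -0.03, 0.392], [-0.164, -0.704, 0.001]]
deck,carton,knob,tub [[0.599, 0.177, 0.076], [0.471, -0.1, 0.079], [0.5, 0.364, 0.159], [0.458, 0.187, 0.157], [0.512, -0.05, 0.107], [0.58, -0.044, 0.15], [0.645, -0.324, 0.138]]
[0.1865, -0.511, 0.179] [487.87029082 179.56727585]
[0.1865, -0.511, 0.2135] [489.93071968 169.67873625]
[0.557, -0.134, 0.152] [319.91820215 180.59455909]
```

Measured from the side picture, the fingertips are at z ≈ 0.214 at the start, while the reported pose implies 0.179. The side view is right on table, deck and carton, so the tool really stands about 35 mm higher than reported. I'll open and feel down gently onto the disc.

Emit:
send_rows([
  [[-0.3,0,0,0,0],[-0.3,0,0,0,0],[-0.3,0,0,0,0],[-0.3,0,0,0,0],[-0.3,0,0,0,0],[-0.3,0,0,0,0],[-0.3,0,0,0,0],[-0.3,0,0,0,0],[-0.3,0,0,-0.03,0],[-0.3,0,0,-0.06,0],[-0.3,0,0,-0.09,0],[-0.3,0,0,-0.12,0],[-0.3,0,0,-0.14,0],[-0.3,0,0,-0.14,0],[-0.3,0,0,-0.14,0]],
])

```text
t: 7.15
tool_pos: [0.5145, -0.3466, 0.0103]
orientation: [-3.141, -0.002, 0.001]
force: [-0.9, 0.3, -0.7]
opening: 0.0603
gripper_force: 0.0
```

Emit:
send_rows([
  [[-0.3,0,0,-0.01,0],[-0.3,0,0,-0.02,0],[-0.3,0,0,-0.02,0],[1,0,0,-0.02,0],[1,0,0,-0.02,0],[1,0,0,-0.02,0],[1,0,0,-0.02,0],[1,0,0,-0.02,0],[1,0,0,-0.02,0],[1,0,0,-0.02,0],[1,0,0,-0.02,0],[1,0,0,-0.02,0],[1,0,0,-0.02,0]],
], force=40)

```text
t: 8.23
tool_pos: [0.5149, -0.3469, 0.007]
orientation: [3.142, 0.002, 0.0]
force: [-1.0, 0.1, 0.4]
opening: 0.0213
gripper_force: 40.0
```

Gripped at 40 N, opening 21 mm. Lid home should correspond to reported TCP z ≈ 0.147. Lifting.

Emit:
send_rows([
  [[1,0,0,0.1,0],[1,0,0,0.25,0],[1,0,0,0.45,0],[1,0,0,0.65,0],[1,0,0,0.85,0],[1,0,0,0.98,0],[1,0,0,0.98,0],[1,0.1,0.2,0.98,0],[1,0.2,0.4,0.98,0],[1,0.215,0.6,0.98,0],[1,0.215,0.8,0.98,0],[1,0.215,0.9,0.98,0],[1,0.215,0.9,0.98,0],[1,0.215,0.9,0.98,0]],
])

```text
t: 9.4
tool_pos: [0.5576, -0.1655, 0.202]
orientation: [-3.141, -0.006, 0.002]
force: [0.9, -0.4, -1.3]
opening: 0.0213
gripper_force: 40.0
```

Run:
```python
from h import *
s=telemetry.read_state();print(s["t"],s["tool_pos"],s["opening"],s["force"])
a,da=shot("top");b,db=shot("side")
np.savez("s1.npz",a=a,da=da,b=b,db=db)
cv2.imwrite("pics/c6.png",np.hstack([cv2.resize(a[90:240,300:450],(400,400)),cv2.resize(b[120:240,250:370],(400,400))]))
```

```text
9.4 [ 0.55760215 -0.16546824  0.20204427] 0.021331909781915195 [ 0.8681476  -0.41278115 -1.33970246]
```

View pics/c6.png

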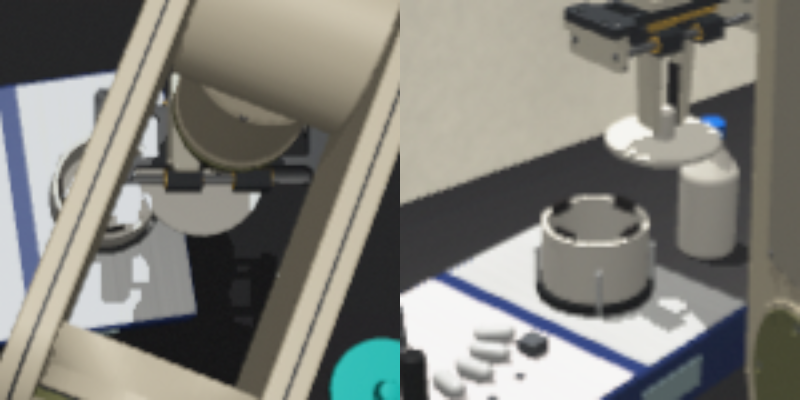

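Side view: the lid is held level by its knob to the right of the tub (crop 660,140). Measuring its disc from depth.

Run:
```python
from h import *
z=np.load("s1.npz");b,db=z["b"],z["db"]
v,u=np.mgrid[120:240,250:370]
P=bydepth("side",np.c_[u.ravel(),v.ravel()],db[120:240,250:370].ravel())
k=(np.linalg.norm(P[:,:2]-[.557,-.165],axis=1)<.07)&(P[:,2]>.19)&(P[:,2]<.222)
q=P[k];print(len(q),q.min(0),q.max(0),np.median(q,0))
A=np.c_[q[:,:2]-q[:,:2].mean(0),np.ones(len(q))];t=q[:,2]>.207
w=np.linalg.lstsq(A[t],q[t,2],rcond=None)[0];print("plane",w)
# outline circle on z=.210
m=np.zeros(120*120,np.uint8);m[k]=1
cn=max(cv2.findContours(m.reshape(120,120),0,2)[0],key=cv2.contourArea).reshape(-1,2)+[250,120]
e=plane("side",cn,.211)
print("left/right ext",e.min(0),e.max(0))
from scipy.optimize import least_squares
f=least_squares(lambda c:np.hypot(e[:,0]-c[0],e[:,1]-c[1])-.054,[.557,-.165],loss="soft_l1",f_scale=.002);print("centre",f.x,np.abs(f.fun).mean())
# tub rim same way (side)
k=(np.linalg.norm(P[:,:2]-[.557,-.085],axis=1)<.06)&(P[:,2]>.147)&(P[:,2]<.156)
q=P[k];g=least_squares(lambda c:np.hypot(q[:,0]-c[0],q[:,1]-c[1])-.0475,[.557,-.085],loss="soft_l1",f_scale=.002);print("rim",g.x,len(q),np.abs(g.fun).mean(),q[:,2].mean())
T=np.load("P.npy")[125:200,305:375].reshape(-1,3)
q=T[(T[:,2]>.148)&(T[:,2]<.156)];g=least_squares(lambda c:np.hypot(q[:,0]-c[0],q[:,1]-c[1])-.0475,[.557,-.085],loss="soft_l1",f_scale=.002);print("rim top",g.x)
```

```text
393 [ 0.49769211 -0.22178346  0.19338204] [ 0.60847763 -0.11169607  0.22191615] [ 0.54287338 -0.15641843  0.21108152]
plane [ 0.00087201 -0.00677401  0.21133158]
left/right ext [ 0.49324832 -0.22127848  0.211     ] [ 0.60816068 -0.1068851   0.211     ]
centre [ 0.5485757  -0.16186659] 0.0072862839164336505
rim [ 0.55425782 -0.08368514] 159 0.0030763639030641676 0.15063731284351373
rim top [ 0.5571324  -0.08508707]
```

Emit:
send_rows([
  [[1,0,0.15,0,0],[1,0,0.3,0,0],[1,0,0.41,0,0],[1,0,0.41,0,0],[1,0,0.41,-0.06,0],[1,0,0.41,-0.06,0],[1,0,0.41,-0.06,0],[1,0,0.41,-0.06,0]],
], force=60)

```text
t: 10.17
tool_pos: [0.5575, -0.0862, 0.1902]
orientation: [-3.142, 0.001, 0.002]
force: [-0.1, 0.1, -1.7]
opening: 0.0208
gripper_force: 60.0
```

Run:
```python
from h import *
b,db=shot("side");s=telemetry.read_state();print(s["t"],s["tool_pos"])
v,u=np.mgrid[100:240,220:370]
P=bydepth("side",np.c_[u.ravel(),v.ravel()],db[100:240,220:370].ravel())
c=s["tool_pos"]
k=(np.linalg.norm(P[:,:2]-c[:2],axis=1)<.075)&(abs(P[:,2]-c[2]-.009)<.008)
q=P[k];print(len(q),np.percentile(q,[1,99],axis=0),np.percentile(q,[1,99],axis=0).mean(0))
A=np.c_[q[:,:2]-c[:2],np.ones(len(q))];print(np.linalg.lstsq(A,q[:,2],rcond=None)[0])
```

```text
10.2167 [ 0.5576726  -0.08605731  0.1906287 ]
424 [[ 0.50090203 -0.13893391  0.19283996]
 [ 0.60649444 -0.03324846  0.20652517]] [ 0.55369824 -0.08609118  0.19968257]
[ 0.00972031 -0.01239158  0.19926581]
```

Emit:
send_rows([
  [[1,0.003,0.007,-0.05,0],[1,0.003,0.007,-0.09,0],[1,0.003,0.007,-0.12,0],[1,0.003,0.007,-0.14,0],[1,0.003,0.007,-0.16,0],[1,0.003,0.007,-0.17,0],[1,0.003,0.007,-0.18,0],[1,0.003,0.007,-0.18,0]],
])

```text
t: 10.88
tool_pos: [0.5583, -0.0834, 0.1546]
orientation: [-3.142, -0.002, 0.001]
force: [0.5, 0.5, -1.1]
opening: 0.0206
gripper_force: 60.0
```

Emit:
send_rows([
  [[1,0,-0.005,-0.005,0],[1,0,-0.005,-0.01,0],[1,0,-0.005,-0.015,0],[1,0,-0.005,-0.02,0],[1,0,-0.005,-0.02,0],[1,0,-0.005,-0.02,0]],
])

```text
t: 11.38
tool_pos: [0.559, -0.0847, 0.1526]
orientation: [3.141, 0.002, 0.003]
force: [-3.8, 1.0, 6.9]
opening: 0.0209
gripper_force: 60.0
```

Contact with the pads at about z = 0.153, as expected. Pressing in small steps.

Emit:
send_rows([
  [[1,-0.006,0,-0.005,0],[1,-0.006,0,-0.01,0],[1,-0.006,0,-0.015,0],[1,-0.006,0,-0.015,0]],
])

```text
t: 11.72
tool_pos: [0.559, -0.0847, 0.1506]
orientation: [3.141, 0.002, 0.007]
force: [-1.0, 0.8, 10.4]
opening: 0.0207
gripper_force: 60.0
```

Emit:
send_rows([
  [[1,0,0,-0.005,0],[1,0,0,-0.01,0],[1,0,0,-0.015,0],[1,0,0,-0.015,0]],
])

```text
t: 12.05
tool_pos: [0.5589, -0.0847, 0.1476]
orientation: [3.141, 0.002, 0.007]
force: [-1.4, 2.0, 10.0]
opening: 0.0208
gripper_force: 60.0
```

Emit:
send_rows([
  [[1,0,0,-0.005,0],[1,0,0,-0.01,0],[1,0,0,-0.01,0],[1,0,0,-0.01,0]],
])

```text
t: 12.38
tool_pos: [0.559, -0.0847, 0.1469]
orientation: [3.141, 0.002, 0.008]
force: [-5.8, 1.9, 17.7]
opening: 0.0209
gripper_force: 60.0
```

Emit:
send_rows([
  [[1,-0.005,0,-0.003,0],[1,-0.005,0,-0.004,0],[1,-0.005,0,-0.004,0],[1,-0.005,0,-0.004,0]],
])

```text
t: 12.72
tool_pos: [0.5591, -0.0847, 0.1469]
orientation: [3.14, 0.002, 0.012]
force: [-3.6, 2.3, 19.4]
opening: 0.0206
gripper_force: 60.0
```

Run:
```python
from h import *
b,db=shot("side");s=telemetry.read_state();c=s["tool_pos"];print(c,s["force"])
v,u=np.mgrid[100:240,220:370]
P=bydepth("side",np.c_[u.ravel(),v.ravel()],db[100:240,220:370].ravel())
k=(np.linalg.norm(P[:,:2]-c[:2],axis=1)<.075)&(abs(P[:,2]-.158)<.005)
q=P[k];print(len(q),np.median(q[:,2]),np.percentile(q,[1,99],axis=0).mean(0))
A=np.c_[q[:,:2]-c[:2],np.ones(len(q))];print(np.linalg.lstsq(A,q[:,2],rcond=None)[0])
```

```text
[ 0.5590568  -0.08473746  0.14690138] [-3.45821581  2.95901979 19.68794081]
387 0.15605827698150576 [ 0.55254924 -0.08529985  0.15700272]
[ 0.00291286 -0.00178798  0.15623313]
```

The lid is home: z stopped at 0.1469 while the force rose to 19 N, and the disc top stands about 6 mm above the rim. Releasing.

Emit:
send_rows([
  [[1,0,0,0.008,0],[1,0,0,0.013,0],[-0.3,0,0,0.013,0],[-0.3,0,0,0.013,0],[-0.3,0,0,0.013,0],[-0.3,0,0,0.013,0],[-0.3,0,0,0.013,0],[-0.3,0,0,0.013,0],[-0.3,0,0,0.1,0],[-0.3,0,0,0.3,0],[-0.3,0,0,0.5,0],[-0.3,0,0.2,0.5,0],[-0.3,0,0.4,0.5,0],[-0.3,0,0.6,0.5,0],[-0.3,0,0.8,0.5,0],[-0.3,0,1,0.5,0],[-0.3,0,1,0.5,0],[-0.3,0,1,0.5,0]],
])

```text
t: 14.27
tool_pos: [0.5558, 0.1176, 0.2419]
orientation: [3.142, 0.008, -0.001]
force: [0.3, -0.6, -0.4]
opening: 0.0604
gripper_force: 0.0
```

Run:
```python
from h import *
from scipy.optimize import least_squares
s=telemetry.read_state();print(s["t"],s["tool_pos"],s["opening"])
for n,(r0,r1,c0,c1) in (("side",(140,230,260,360)),("top",(100,230,290,390))):
    b,d=shot(n);cv2.imwrite(f"pics/lid_{n}.png",b)
    v,u=np.mgrid[r0:r1,c0:c1];P=bydepth(n,np.c_[u.ravel(),v.ravel()],d[r0:r1,c0:c1].ravel())
    k=(np.linalg.norm(P[:,:2]-[.557,-.085],axis=1)<.07)&(abs(P[:,2]-.158)<.006)
    q=P[k];print(n,len(q),np.median(q[:,2]),np.percentile(q,[1,99],axis=0).mean(0).round(4),np.ptp(q,axis=0).round(3))
    A=np.c_[q[:,:2]-[.557,-.085],np.ones(len(q))];print(np.linalg.lstsq(A,q[:,2],rcond=None)[0].round(4))
    k=(np.linalg.norm(P[:,:2]-[.557,-.085],axis=1)<.03)&(P[:,2]>.178)&(P[:,2]<.2);q=P[k]
    if len(q):print("knob",len(q),q.mean(0),q.max(0))
    k=None
v,u=np.mgrid[215:240,240:270]
```

```text
14.2667 [0.55580458 0.11757339 0.24185028] 0.06040213850121779
side 437 0.15596556435253528 [ 0.5533 -0.0842  0.1574] [0.11  0.111 0.012]
[ 0.0085 -0.0005  0.1561]
knob 30 [ 0.55267595 -0.08382673  0.18241672] [ 0.56253434 -0.07299525  0.18611483]
top 1413 0.15731244465116123 [ 0.556  -0.0848  0.1574] [0.108 0.106 0.011]
[0.001  0.0005 0.1574]
knob 68 [ 0.55619077 -0.08534522  0.18448504] [ 0.56661781 -0.07588828  0.18867286]
```

Both views agree: the lid is centred within about 1 mm, level, its top at 157 mm. On to the lever knob.

Emit:
send_rows([
  [[-0.3,-0.2,0.15,0,0],[-0.3,-0.4,0.3,0,0],[-0.3,-0.445,0.325,0,0],[-0.3,-0.445,0.325,0,0],[-0.3,-0.445,0.325,0,0],[-0.3,-0.445,0.325,-0.2,0],[-0.3,-0.445,0.325,-0.4,0],[-0.3,-0.445,0.325,-0.5,0],[-0.3,-0.445,0.325,-0.58,0],[-0.3,-0.445,0.325,-0.63,0],[-0.3,-0.445,0.325,-0.63,0]],
], force=30)

```text
t: 15.28
tool_pos: [0.4664, 0.1787, 0.1135]
orientation: [3.14, -0.002, -0.006]
force: [-0.3, 0.6, -0.4]
opening: 0.0606
gripper_force: 0.0
```

Emit:
send_rows([
  [[-0.3,0,0.015,0,0],[-0.3,0,0.015,0,0],[1,0,0.015,0,0],[1,0,0.015,0,0],[1,0,0.015,0,0],[1,0,0.015,0,0],[1,0,0.015,0,0],[1,0,0.015,0,0],[1,0,0.015,0,0],[1,0,0.015,0,0],[1,0,0.015,0,0]],
], force=30)

```text
t: 16.2
tool_pos: [0.4672, 0.1836, 0.1161]
orientation: [-3.142, -0.002, 0.0]
force: [0.8, 0.1, 0.5]
opening: 0.0213
gripper_force: 30.0
```

Emit:
send_rows([
  [[1,0,0,0.03,0],[1,0,0,0.06,0],[1,0,0,0.09,0],[1,0,0,0.12,0],[1,0,0,0.125,0],[1,0,0,0.125,0],[1,0,0,0.125,0]],
])

```text
t: 16.78
tool_pos: [0.4674, 0.1835, 0.1411]
orientation: [3.141, 0.002, 0.001]
force: [5.4, -2.3, -5.3]
opening: 0.0213
gripper_force: 30.0
```

Run:
```python
import numpy as np
from h import *
s=telemetry.read_state();p=np.array(s["tool_pos"]);print(s["t"],p,s["force"])
pv=np.array([.5985,.1232]);k=p[:2]; print("radius",np.hypot(*(k-pv)))
a0=np.arctan2(*(k-pv)[::-1])%(2*np.pi); a1=np.radians(188.23)+.64
print(np.degrees([a0,a1]))
off=k-(pv+.145*np.array([np.cos(a0),np.sin(a0)]))
for a in np.linspace(a0,a1,13)[1:]:
    t=pv+.145*np.array([np.cos(a),np.sin(a)])+off; print(((t-k)/.2).round(3))
```

```text
16.7833 [0.46738981 0.18345165 0.14112316] [ 5.43962186 -2.25450143 -5.27935902]
radius 0.14429186590731674
[155.31886795 224.89929889]
[-0.027 -0.068]
[-0.047 -0.139]
[-0.06  -0.211]
[-0.066 -0.284]
[-0.064 -0.357]
[-0.055 -0.43 ]
[-0.038 -0.501]
[-0.015 -0.571]
[ 0.016 -0.638]
[ 0.053 -0.701]
[ 0.096 -0.76 ]
[ 0.145 -0.814]
```

Lever lifted 25 mm with 5.3 N. Swinging along the arc.

Emit:
send_rows([
  [[1,-0.027,-0.068,0,0],[1,-0.047,-0.139,0,0],[1,-0.06,-0.211,0,0],[1,-0.066,-0.284,0,0],[1,-0.064,-0.357,0,0],[1,-0.055,-0.43,0,0],[1,-0.038,-0.501,0,0],[1,-0.015,-0.571,0,0],[1,0.016,-0.638,0,0],[1,0.053,-0.701,0,0],[1,0.096,-0.76,0,0],[1,0.145,-0.814,0,0],[1,0.145,-0.814,0,0],[1,0.145,-0.814,0,0]],
])

```text
t: 17.95
tool_pos: [0.4943, 0.0201, 0.1397]
orientation: [3.141, -0.0, -0.008]
force: [-6.0, -4.6, -3.9]
opening: 0.0213
gripper_force: 30.0
```

Run:
```python
from h import *
s=telemetry.read_state();p=np.array(s["tool_pos"]);print(s["t"],p,s["force"],s["opening"])
k=p[:2]-[.5985,.1232];print(np.hypot(*k),np.degrees(np.arctan2(k[1],k[0]))%360)
```

```text
17.95 [0.49429843 0.02012701 0.13965867] [-6.01644202 -4.64264307 -3.89976847] 0.02128204624643436
0.14656742360240885 224.6880348404449
```

Emit:
send_rows([
  [[1,-0.004,-0.004,-0.03,0],[1,-0.004,-0.004,-0.06,0],[1,-0.004,-0.004,-0.09,0],[1,-0.004,-0.004,-0.12,0],[1,-0.004,-0.004,-0.127,0],[1,-0.004,-0.004,-0.127,0],[1,-0.004,-0.004,-0.127,0]],
])

```text
t: 18.53
tool_pos: [0.4927, 0.0185, 0.1159]
orientation: [3.139, 0.0, -0.009]
force: [-16.2, -11.5, 10.1]
opening: 0.0213
gripper_force: 30.0
```

The knob's height is back at its down value (0.116 vs 0.1161). Releasing and backing off upward.

Emit:
send_rows([
  [[1,0,0,0.006,0],[-0.3,0,0,0.006,0],[-0.3,0,0,0.006,0],[-0.3,0,0,0.006,0],[-0.3,0,0,0.006,0],[-0.3,0,0,0.006,0],[-0.3,0,0,0.006,0],[-0.3,0,0,0.1,0],[-0.3,0,0,0.3,0],[-0.3,0,0,0.5,0],[-0.3,0,0,0.65,0],[-0.3,-0.2,0,0.65,0],[-0.3,-0.4,0,0.65,0],[-0.3,-0.5,0,0.65,0],[-0.3,-0.5,0,0.65,0],[-0.3,-0.5,0,0.65,0]],
])

```text
t: 19.87
tool_pos: [0.3954, 0.02, 0.2462]
orientation: [3.142, 0.002, 0.003]
force: [-0.7, -0.1, 0.6]
opening: 0.0605
gripper_force: 0.0
```

Run:
```python
from h import *
s=telemetry.read_state();print(s["t"],s["tool_pos"],s["opening"],s["force"])
im,d=shot("top");b,_=shot("side")
v,u=np.mgrid[100:240,210:390];P=bydepth("top",np.c_[u.ravel(),v.ravel()],d[100:240,210:390].ravel())
def r(c,rad,z0,z1,nm):
    q=P[(np.linalg.norm(P[:,:2]-c,axis=1)<rad)&(P[:,2]>z0)&(P[:,2]<z1)];print(nm,len(q),*( (np.median(q,0).round(4),q.max(0).round(4)) if len(q) else ()))
r([.495,.021],.03,.145,.19,"knob");r([.556,-.085],.056,.15,.17,"lid");r([.556,-.085],.02,.178,.2,"lidknob")
cv2.imwrite("pics/c7.png",np.hstack([cv2.resize(im[100:240,215:385],(400,330)),cv2.resize(b[140:280,200:370],(400,330))]))
```

```text
19.8667 [0.39543619 0.02000484 0.24620346] 0.06049955399640258 [-0.74928291 -0.12100387  0.58226149]
knob 20 [0.502  0.0189 0.1589] [0.5075 0.0287 0.1617]
lid 1429 [ 0.5546 -0.0859  0.1572] [ 0.61   -0.0319  0.1689]
lidknob 67 [ 0.5564 -0.0854  0.1847] [ 0.5668 -0.0759  0.1897]
```

View pics/c7.png

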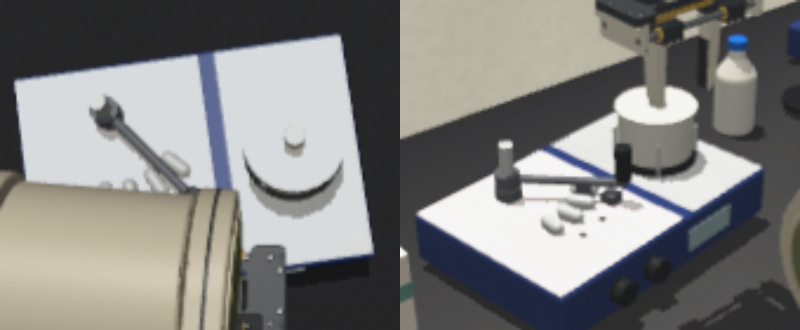

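The side view shows the lever across the last notch near the block (612,197) with its knob at (623,160), and the lid sitting level. I'll measure the knob from the side view.

Run:
```python
from h import *
b,d=shot("side");z=np.load("side0.npz")
def k(im,d,c):
    v,u=np.mgrid[140:280,200:370];P=bydepth("side",np.c_[u.ravel(),v.ravel()],d[140:280,200:370].ravel());g=im[140:280,200:370].max(2).ravel()
    q=P[(np.linalg.norm(P[:,:2]-c,axis=1)<.03)&(P[:,2]>.115)&(P[:,2]<.2)&(g<70)];t=q[q[:,2]>q[:,2].max()-.008]
    print(len(q),q.mean(0).round(4),q[:,2].max().round(4),t.mean(0).round(4))
k(z["im"],z["d"],[.466,.182]);k(b,d,[.4955,.021])
im,d2=shot("top");P=bydepth("top",*(lambda v,u:(np.c_[u.ravel(),v.ravel()],d2[100:240,210:390].ravel()))(*np.mgrid[100:240,210:390]))
q=P[(P[:,2]>.098)&(P[:,2]<.14)&(P[:,0]<.585)&(P[:,1]>.02)&(P[:,0]>.5)]
w=q[:,:2]-[.5985,.1232];a=np.degrees(np.arctan2(w[:,1],w[:,0]))%360
print(len(q),np.median(a),"want 224.9",np.median(q[:,2]))
```

```text
120 [0.4601 0.1883 0.1398] 0.1594 [0.4628 0.1863 0.1559]
100 [0.4904 0.024  0.1398] 0.1594 [0.4928 0.0225 0.1562]
203 225.65168334352737 want 224.9 0.11106921062085595
```

The knob top is at the same height as at the start (fully down), and the lever is at 225.7° against 224.9° wanted, which puts the pointer within 2 mm of the block. The gripper is clear, so I'm handing in.

```bash
python3 -c "
from plant import order
print(order.close_job())"
```

```text
the job is handed in; nothing more can be done
None
```

The lid is pressed home and level on the tub, the lever is down in the square-block notch, and the job was handed in at about 20 s; no verdict came back.

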